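Clear the trivet and push the pantry cabinet shut

ROBOT

A 6-joint arm with a two-finger parallel gripper is mounted at the origin on the work surface. World frame = base frame: x ahead of the robot, y to its left, z up, the work surface at z = 0. Lengths are in m, angles in rad, forces in N, time in s.
With the tool pointing down it reaches from about 0.3 to 1 m from the base axis. Payload 5.1 kg.
Tool frame: the origin (TCP) lies at the very end of the fingers, on their centre line; the grasp point (between the pads) lies 19 mm behind it (hold_point_z is the z of the grasp point in the tool frame, in m); z points along the fingers, x is the direction in which the jaws open and shut, and the axes are right-handed (so a half turn about z gives the same grasp; the last joint's range is limited). The gripper opens to 95 mm and grips with 3 to 60 N. Pads are 20 mm wide; open, the fingers measure 119 mm over their backs; the gripper's body (75 mm by 180 mm) begins 59 mm behind the grasp point.
Start: joints at [1.165, 0.124, 1.65, -0, 1.367, -0.083], TCP at [0.206, 0.616, 0.215] pointing down, gripper open.
Joint ranges: [-2.61, 2.61], [-1.02, 2.33], [0.03, 2.71], [-1.35, 4.49], [0.32, 2.68], [-2.91, 2.91]. Speed limits (rad/s): [2.57, 2.57, 3.14, 3.14, 3.14, 3.14].

INTERFACE

Orientations are given as a unit quaternion [w, x, y, z].
In Python, from station import * gives the robot as it stands. The module is installed in compiled form; this text tells all that it offers.
- The arm moves only by the tool step_arm, never from a script. Its argument "steps" is one flat list of numbers, 4 for each row, row after row: the shift along the tool's x, y, z in cm, then the turn about the tool's z in rad. A call has 1 to 20 rows; each row shifts and turns the commanded pose from where the row before left it, along the tool's axes as they then stand; what a row does not reach is not made up. A row lasts 1/10 s, in which the tool goes at most 50 mm and 8.59 degrees, less where a joint would pass 70% of its speed; a pose out of reach is approached as far as the arm can. A call with a gripper value outside its range is refused whole. "fingers" is the opening, from 0 (shut) to 1 (fully open), set as the call begins (left out, the last holds). The fingers move at their own pace and stop on an object; "squeeze" is the grip in N (left out, the last holds). Time passes only in rows, so rows that do not move let the fingers close. It gives the time, the measured TCP pose, the force and the opening at its end, in the units of the state.
- sense(): the state, without advancing time (a new reading comes with each control period).
- camera(name): name is "scene" or "top" or "wrist"; returns the picture (384x512x3 uint8, red, green, blue); there is no depth.
- camera_model(name): a dict with "camera_matrix" (3x3 intrinsics, pixels), "extrinsics" (4x4, takes a point from camera to world coordinates). Camera axes: x right, y up, looking along -z (the intrinsics and any distortion apply to the point x, -y, -z); pixel columns grow to the right and rows downward; lengths in m; the calibration is good to about 2 mm. A picture is of the moment at which its call begins: read the wrist's pose just before it. camera_model takes no time and is no camera call; for the wrist camera it gives the pose at the moment of the call.
- finish_job(): hands the job in, once; it reports no verdict.
The state is a dict: "t": time; "joint_pos": joint angles; "dq": joint speeds; "joint_efforts": joint torques, N m; "tcp_pos": TCP position; "tool_rot": TCP orientation; "contact_force": force on the tool from outside, world axes, zero at the start; "wrist_torque": the same for the moment, N m; "grip_width": finger opening in m.
Only numpy, scipy, OpenCV 4.12 (cv2) and the standard library are available. Lean on these libraries where they do the work, as an engineer would, in place of code of your own. Each camera call takes 0.05 s, during which the arm holds its last target. There are 200 camera calls.

TASK

The little cabinet's door cannot swing shut because the ring-shaped trivet lies in its way. Leaving the door standing open, slide the trivet along the ledge with your fingertips until it lies completely clear of the door's sweep; then push the door fully shut with your fingertips, without slamming it and without the door touching the trivet. Do not pick anything up, and leave everything else where it is.

Things in the scene. Friction and masses are not known exactly. Their poses are not given: they have to be found in the camera images.
- cabinet: small fixed birch cabinet, 160 deep (its x) x 190 wide (its y) x 150 high, origin at the centre of its underside on the ledge. Its open front is the plane x = -80 mm of its own frame and faces its own -x; z up. Fixed to the ledge; position and yaw vary.
- hinge (a point): foot of the door's vertical hinge axis, at x = -80, y = +95, z = 0 mm of the cabinet's frame (the left end of the front for someone facing the front); same axes as the cabinet.
- door (a joint): door angle, rad: 0 = fully shut (stiff stop), grows opening outward, end stop 1.8. Shut it runs from the hinge along the cabinet's -y; at 1.57 along the cabinet's -x. Birch panel 190 wide, 15 thick, 4 to 150 mm above the ledge; its inner face passes through the hinge axis. No latch; a slightly stiff hinge (0.12 N m) leaves it where it is let go.
- door_push (a point): point on the door's outer face, 150 mm from the hinge axis and 115 mm above the ledge (35 mm below the door's top). Moves with the door. Its own -x points out of the outer face, +y from there towards the hinge, z up. Pushing here along the point's +x shuts the door. A small knob sits lower on that face, 170 from the hinge, 50 up, reaching 40 mm out: push above it.
- trivet: loose dark grey silicone trivet, a flat ring lying on the ledge: 130 outer diameter, 68 mm open hole in the middle, 14 high, about 0.16 kg. Origin at the ring's centre, on its underside. Starts in the door's sweep. Closed fingertips fit into the hole and can push it along by the hole's wall. It is clear of the sweep once its centre is more than 260 mm from the hinge axis.
- bottle: bystander: loose empty amber glass spice bottle, 44 diameter, 110 high, origin at the centre of its underside.
- egg_cup: bystander: loose white ceramic egg cup, 50 diameter, 60 high, origin at the centre of its underside.
- mill: bystander: loose dark wooden pepper mill, 48 diameter, 110 high, origin at the centre of its underside.
- opener: bystander: loose flat steel bottle opener lying on the ledge, about 120 long along its x, 34 wide at its ring end, 5 thick, origin near its middle on the underside.
- mug: bystander: loose blue mug, 80 diameter, 90 high with a handle on its +y side, origin at the centre of its underside.
- jar: bystander: loose glass jar, 70 diameter, 90 high, origin at the centre of its underside.
Mind the look-alikes: they are no part of the job. Of the things that look like the trivet, take the one that is farthest to the robot's right at the start.

How it is judged:
On the way, in this order (a step that is already met when the one before it is completed fails the run):
1. the trivet lies flat and still, clear of the door's sweep, while the door still stands open (over 1.1 rad) (horizontal distance between trivet and hinge above 0.26 m and height (world z) of trivet below 0.004 m and linear speed of trivet below 0.02 m/s and value of joint door above 1.1 rad), for 0.2 s.
2. the door is fully shut (value of joint door below 0.035 rad), for 0.2 s.
At the end, for the whole second after the job is handed in: The door is shut to within 0.035 rad (about 6 mm at its free edge), the trivet lies flat and still on the ledge with its centre more than 260 mm from the hinge axis, and every bystander is within 20 mm of where it began (value of joint door below 0.035 rad and horizontal distance between trivet and hinge above 0.26 m and height (world z) of trivet below 0.004 m and angle between trivet's own z axis and vertical below 0.1 rad and linear speed of trivet below 0.01 m/s and distance of each of bottle, egg_cup, mill, opener, mug, jar from where it was at the start of the episode below 0.02 m); the robot touches nothing.
It fails at once if the trivet is lifted or tipped off the ledge (origin over 12 mm up, or tilted over 0.3 rad) (height (world z) of trivet above 0.012 m or angle between trivet's own z axis and vertical above 0.3 rad).
It fails at once if the door touches the trivet with over 1 N (contact force between door and trivet above 1 N).
It fails at once if the door is slammed: faster than 2.5 rad/s in its last 0.25 rad (value of joint door below 0.25 rad and velocity of joint door below -2.5 rad/s).
It fails at once if a bystander is moved over 20 mm or lifted (distance of any of bottle, egg_cup, mill, opener, mug, jar from where it was at the start of the episode above 0.02 m).
It also fails if it takes over 61 s, if anything falls off the work surface, if the arm or the gripper's body presses on something with over 40 N, if the wrist force passes 120 N, or if a joint passes its speed limit or range.

## Working session

There is one attempt and no reset: what is moved stays moved. The work goes in short steps, Python scripts to look and compute and a tool call to move; the robot and the scene stay as the last step left them, time stands still between calls to the robot, and variables do not carry over. Pictures are saved under pics/ and viewed, about 8 in all and at most 12, crops included, and the job is handed in when it is done.

Besides the shell and the picture viewer there is one more tool, called in YAML: its name, and indented under it one key for each argument. step_arm: Moves the arm, as the interface text tells. Its arguments: {"type":"object","properties":{"steps":{"type":"array","items":{"type":"number"}},"fingers":{"type":"number"},"squeeze":{"type":"number"}},"required":["steps"]}

```bash
mkdir -p pics
cat > h.py <<'E'
from station import *
import numpy as np, cv2
def px2w(name,u,v,z,cm=None):
    m=cm or camera_model(name);K=np.array(m["camera_matrix"]);E=np.array(m["extrinsics"])
    d=np.linalg.inv(K)@[u,v,1];d=E[:3,:3]@[d[0],-d[1],-d[2]];o=E[:3,3]
    return (o+d*(z-o[2])/d[2]).round(4)
def w2px(name,p,cm=None):
    m=cm or camera_model(name);K=np.array(m["camera_matrix"]);E=np.array(m["extrinsics"])
    c=E[:3,:3].T@(np.array(p)-E[:3,3]);q=K@[c[0],-c[1],-c[2]];return (q[:2]/q[2]).round(1)
E
python3 - <<'E'
from h import *
for n in("top","scene"):
    im=camera(n)[:,:,::-1];cv2.imwrite(f"pics/{n}0.png",cv2.resize(im,(800,600),interpolation=cv2.INTER_CUBIC))
    m=camera_model(n);print(n,{k:np.round(v,3).tolist() if k in("camera_matrix","extrinsics") else v for k,v in m.items()})
print(sense())
E
```

```text
top {'camera_matrix': [[380.613, 0.0, 262.953], [0.0, 380.613, 190.34], [0.0, 0.0, 1.0]], 'extrinsics': [[0.018, 0.984, -0.179, 0.348], [-1.0, 0.016, -0.012, -0.043], [-0.009, 0.179, 0.984, 1.289], [0.0, 0.0, 0.0, 1.0]]}
scene {'camera_matrix': [[440.405, 0.0, 250.393], [0.0, 440.405, 191.614], [0.0, 0.0, 1.0]], 'extrinsics': [[0.989, -0.111, 0.096, 0.721], [0.147, 0.761, -0.632, -0.947], [-0.003, 0.64, 0.769, 1.184], [0.0, 0.0, 0.0, 1.0]]}
{'t': 0.1, 'joint_pos': array([ 1.16536544e+00,  1.24454027e-01,  1.65152043e+00, -1.31581012e-05,
        1.36752426e+00, -8.26152723e-02]), 'dq': array([-0.00142692, -0.00063155, -0.00292398,  0.00085274,  0.00054819,
        0.00238304]), 'joint_efforts': array([ 9.49243004e-04, -4.18879259e+01, -3.61096251e+01,  7.76903448e-02,
        4.60910937e-02, -6.37439234e-05]), 'tcp_pos': array([0.20601481, 0.61587439, 0.21351089]), 'tool_rot': array([ 4.96632410e-04,  8.11552297e-01,  5.84279009e-01, -8.13428968e-04]), 'contact_force': array([-0.26856012,  0.23522156, -0.2159966 ]), 'wrist_torque': array([ 0.00494119, -0.04179546,  0.02750664]), 'grip_width': 0.09486003659311627}
```

View pics/top0.png

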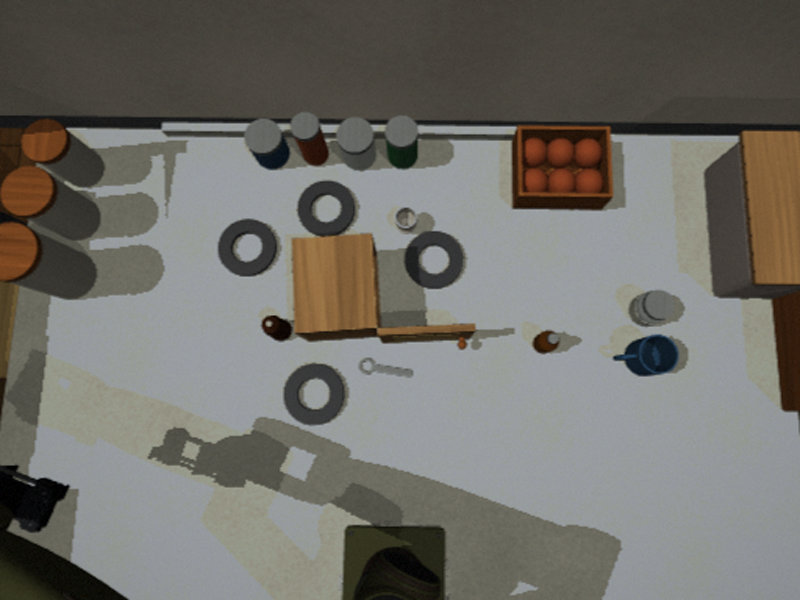

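View pics/scene0.png

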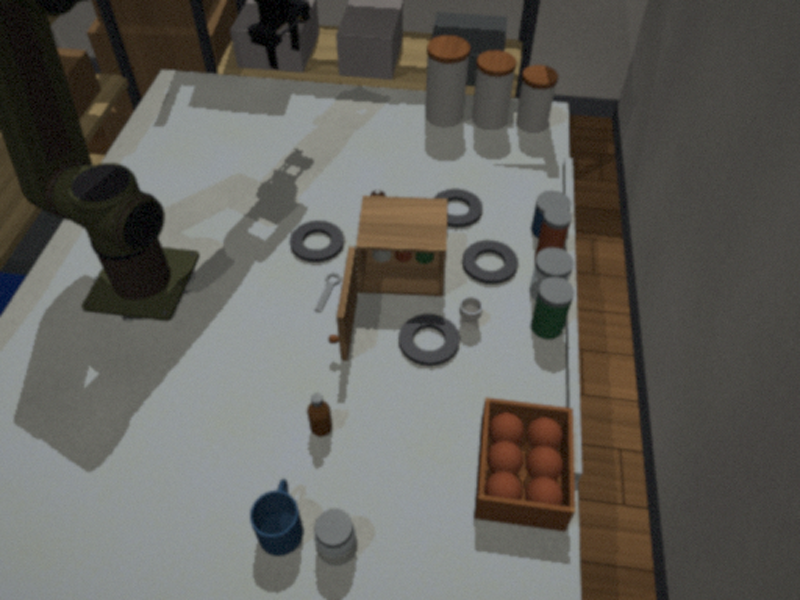

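```bash
python3 - <<'E'
from h import *
s=.64
def T(n,u,v,z):print(n,px2w("top",u*s,v*s,z))
for n,u,v,z in[("tl",292,238,.15),("tr",374,234,.15),("br",379,328,.15),("bl",300,333,.15),("dooredge outer",475,331,.15),("door inner end",475,324,.15),
 ("trivet",434.5,259.5,.007),("eggcup",405,216,.06),("bottle",547,341,.1),("mill",272,325,.11),("opener ring",368,366,0),("opener end",411,373,0),("mug",657,353,.09),("jar",656,305,.09),("eggboxBL",513,207,.05),("triv top",327,208,.007)]:T(n,u,v,z)
im=cv2.imread("pics/top0.png")[180:400,240:620]
E
python3 - <<'E'
import cv2
im=cv2.imread("pics/top0.png")[190:390,270:570];cv2.imwrite("pics/c.png",cv2.resize(im,(800,533),interpolation=cv2.INTER_CUBIC))
E
```

```text
tl [0.6711 0.2088 0.15  ]
tr [0.6819 0.0461 0.15  ]
br [0.4941 0.0309 0.15  ]
bl [0.4818 0.1831 0.15  ]
dooredge outer [ 0.4914 -0.1541  0.15  ]
door inner end [ 0.505  -0.1541  0.15  ]
trivet [ 0.6673 -0.0785  0.007 ]
eggcup [ 0.7495 -0.0125  0.06  ]
bottle [ 0.48   -0.3028  0.1   ]
mill [0.5017 0.2481 0.11  ]
opener ring [0.4303 0.0622 0.    ]
opener end [ 0.417  -0.0309  0.    ]
mug [ 0.4608 -0.5248  0.09  ]
jar [ 0.5585 -0.5282  0.09  ]
eggboxBL [ 0.7767 -0.2466  0.05  ]
triv top [0.7829 0.1652 0.007 ]
```

View pics/c.png

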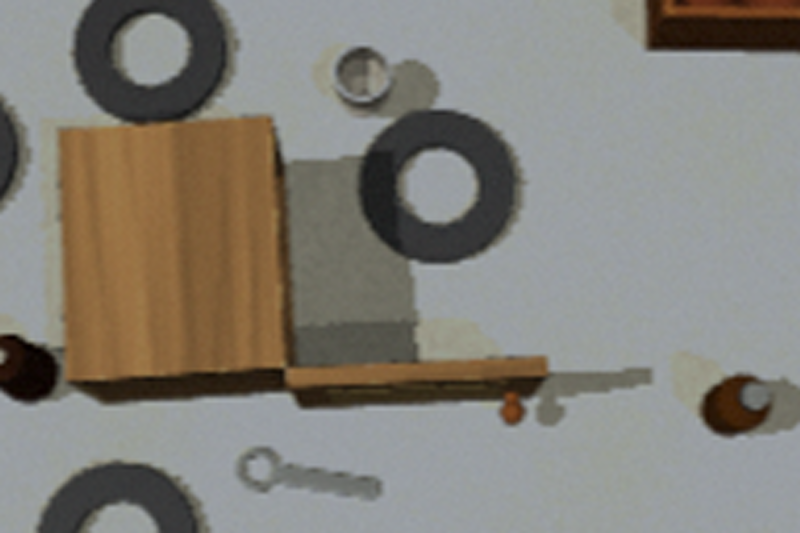

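step_arm:
  steps: [0,0,-3,-0.108,0,0,-3,-0.108,0,0,-3,-0.107,-4.08,2.71,0,0,-4.08,2.71,0,0,-4.08,2.71,0,0,-4.08,2.71,0,0,-4.08,2.71,0,0,-4.08,2.71,0,0,-4.08,2.71,0,0,-4.08,2.71,0,0,-4.08,2.71,0,0,-4.08,2.71,0,0,-4.08,2.71,0,0,-4.08,2.71,0,0,-4.08,2.71,0,0,-4.08,2.71,0,0,-4.08,2.71,0,0,-4.08,2.71,0,0,-4.08,2.71,0,0]
  fingers: 0

```text
t: 2.1
tcp_pos: [0.6677, -0.0789, 0.304]
tool_rot: [-0.0, 0.707, 0.707, -0.0]
contact_force: [1.2, 0.5, 0.5]
grip_width: 0.0004
```

Run:
```python
from h import *
s=sense();print(s["t"],s["tcp_pos"],s["tool_rot"].round(3),s["joint_pos"].round(2),s["grip_width"])
m=camera_model("wrist");np.save("wm.npy",m,allow_pickle=True)
im=camera("wrist")[:,:,::-1];cv2.imwrite("pics/w1.png",cv2.resize(im,(800,600)))
```

```text
2.1 [ 0.66766516 -0.07894708  0.30395353] [-0.     0.707  0.707 -0.   ] [-0.2   0.13  1.49  0.    1.52 -1.77] 0.00043227452828311107
```

View pics/w1.png

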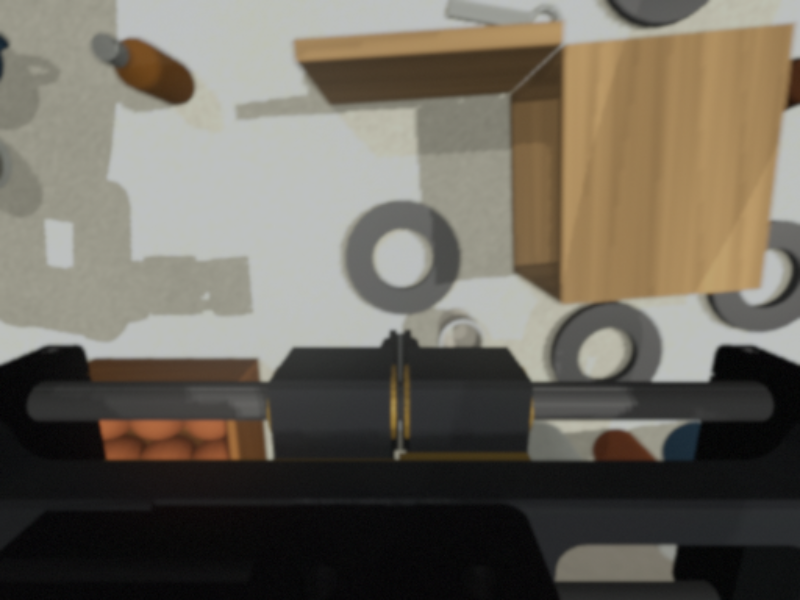

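Run:
```python
from h import *
m=np.load("wm.npy",allow_pickle=True).item();s=.64
for n,u,v,z in[("trivet",402,257,.007),("hingefoot",512,95,.002),("hinge top",562,44,.15),("front far top",561,302,.15),("front far foot",513,272,0),("door end in top",296,61,.15),("door end in foot",331,104,.004),("cup",462,335,.06)]:print(n,px2w("wrist",u*s,v*s,z,m))
```

```text
trivet [ 0.6676 -0.0749  0.007 ]
hingefoot [0.4976 0.0404 0.002 ]
hinge top [0.497  0.0362 0.15  ]
front far top [0.6838 0.0529 0.15  ]
front far foot [0.6862 0.0543 0.    ]
door end in top [ 0.5078 -0.151   0.15  ]
door end in foot [ 0.5067 -0.1495  0.004 ]
cup [ 0.7427 -0.0119  0.06  ]
```

step_arm:
  steps: [0,0,4.5,0,0,0,4.5,0,0,0,4.5,0,0,0,4.5,0,0,0,4,0,0,0,3,0,0,0,2,0,0,0,1.5,0,0,0,1.0,0,0,0,0.3,0,0,0,0,0,0,0,0,0]

```text
t: 3.35
tcp_pos: [0.6681, -0.0773, 0.0081]
tool_rot: [0.001, 0.707, 0.707, 0.001]
contact_force: [-0.0, 0.0, -0.9]
grip_width: 0.0001
```

step_arm:
  steps: [-0.5,0,0.2,0,-0.8,0,0,0,-0.8,0,0,0,-0.8,0,0,0,-0.8,0,0,0,-0.8,0,0,0,-0.8,0,0,0,-0.8,0,0,0,-0.8,0,0,0,0,0,0,0]

```text
t: 4.35
tcp_pos: [0.6672, -0.1476, 0.0048]
tool_rot: [0.0, 0.707, 0.707, -0.0]
contact_force: [0.3, -0.2, 0.4]
grip_width: 0.0003
```

Run:
```python
from h import *
im=camera("top")[:,:,::-1];cv2.imwrite("pics/t2.png",cv2.resize(im[100:300,150:420],(800,593),interpolation=cv2.INTER_CUBIC))
```

```text
(no output)
```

View pics/t2.png

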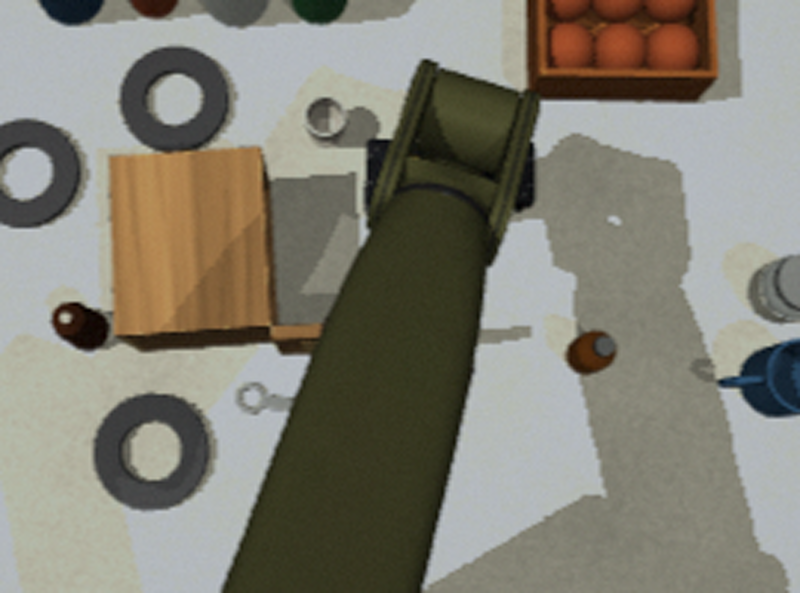

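The arm hides the ring, but it is gone from its old place, and the door, egg cup and opener look unmoved. I'll keep pushing.

step_arm:
  steps: [-0.8,0,0,0,-0.8,0,0,0,-0.8,0,0,0,-0.8,0,0,0,-0.8,0,0,0,-0.8,0,0,0,-0.8,0,0,0,-0.8,0,0,0,-0.8,0,0,0,-0.8,0,0,0,-0.8,0,0,0,-0.8,0,0,0,-0.5,0,0,0,0,0,0,0,0,0,0,0]

```text
t: 5.9
tcp_pos: [0.6671, -0.2475, 0.0047]
tool_rot: [0.0, 0.707, 0.707, -0.0]
contact_force: [0.6, -0.1, 0.1]
grip_width: 0.0002
```

step_arm:
  steps: [1.5,0,0,0,0,0,0,0,0,0,-1.5,0,0,0,-3,0,0,0,-4.5,0,0,0,-4.5,0,0,0,-4.5,0,0,0,-4.5,0,0,0,-4.5,0,0,0,-3,0,0,0,0,0,0,0,0,0]

```text
t: 7.1
tcp_pos: [0.6673, -0.2321, 0.3067]
tool_rot: [0.001, 0.707, 0.707, 0.001]
contact_force: [0.6, 0.4, -0.8]
grip_width: 0.0002
```

Run:
```python
from h import *
s=sense();print(s["t"],s["tcp_pos"],s["joint_pos"].round(2))
m=camera_model("wrist");np.save("wm.npy",m,allow_pickle=True)
im=camera("wrist")[:,:,::-1];cv2.imwrite("pics/w2.png",cv2.resize(im,(800,600)))
```

```text
7.1 [ 0.66730732 -0.23210221  0.30669017] [-0.41  0.21  1.4  -0.    1.53 -1.98]
```

View pics/w2.png

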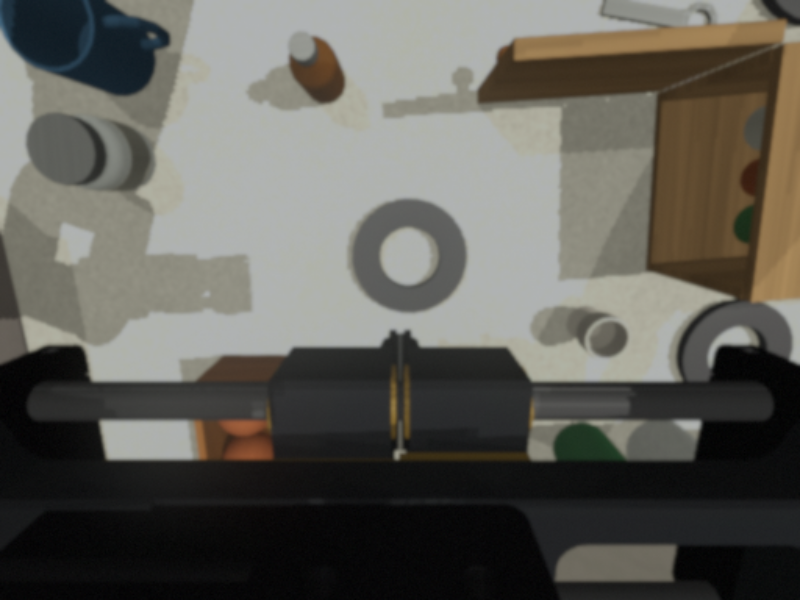

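The ring's centre, at pixel (409,255), is about (0.67,-0.225), roughly 0.31 m from the hinge. The door is still open and the bystanders look unmoved. Next is the outer side of the door.

step_arm:
  steps: [0,0,0,0.143,0,0,0,0.143,0,0,0,0.143,0,0,0,0.143,0,0,0,0.143,0,0,0,0.143,0,0,0,0.143,0,0,0,0.143,0,0,0,0.143,0,0,0,0.143,0,0,0,0.141,-3.78,-1.9,0,0,-3.78,-1.9,0,0,-3.78,-1.9,0,0,-3.78,-1.9,0,0,-3.78,-1.9,0,0,-3.8,-1.9,0,0,0,0,0,0,0,0,0,0]

```text
t: 9.05
tcp_pos: [0.4392, -0.1177, 0.3031]
tool_rot: [-0.0, 1.0, 0.0, -0.001]
contact_force: [0.1, 0.6, -0.8]
grip_width: 0.0005
```

step_arm:
  steps: [0,0,3.9,0,0,0,3.9,0,0,0,3.9,0,0,0,3.9,0,0,0,3.9,0,0,0,0,0,0,0,0,0]

```text
t: 9.75
tcp_pos: [0.4401, -0.1183, 0.109]
tool_rot: [-0.001, 1.0, -0.0, -0.001]
contact_force: [0.2, -0.1, 1.0]
grip_width: 0.0008
```

Run:
```python
from h import *
s=sense();print(s["t"],s["tcp_pos"],s["joint_pos"].round(2),s["tool_rot"].round(3))
H=np.array([.497,.037])
sh=np.arctan2(.07,.997)
p0=s["tcp_pos"][:2];N=14
# contact path: finger centre 150 mm along, 27+ mm out of the inner face, yaw turns with door
pts=[]
for k in range(N+1):
    q=1.58*(1-k/N);a=sh-q;d=np.array([np.cos(a),np.sin(a)]);n=np.array([np.sin(a),-np.cos(a)])
    pts.append((H+.15*d+.027*n,sh+1.58*0+(1.58-q)))
yaw0=0
p,y=p0,0.
print("approach",((pts[0][0]-p0)*100).round(2))
for (a,b) in zip(pts,pts[1:]):
    D=b[0]-a[0];y=a[1]-sh;x=np.array([np.cos(y),np.sin(y)]);t=np.array([np.sin(y),-np.cos(y)])
    print((D@x*100).round(2),(D@t*100).round(2),round(a[1]-b[1],3),b[0].round(3))
```

```text
9.75 [ 0.4401166  -0.11825349  0.10900996] [-0.38 -0.23  2.17 -0.    1.2  -0.38] [-0.001  1.    -0.    -0.001]
approach [3.91 0.39]
1.72 0.1 -0.113 [ 0.496 -0.115]
1.72 0.1 -0.113 [ 0.514 -0.115]
1.72 0.1 -0.113 [ 0.53  -0.112]
1.72 0.1 -0.113 [ 0.547 -0.107]
1.72 0.1 -0.113 [ 0.563 -0.1  ]
1.72 0.1 -0.113 [ 0.578 -0.092]
1.72 0.1 -0.113 [ 0.592 -0.082]
1.72 0.1 -0.113 [ 0.605 -0.071]
1.72 0.1 -0.113 [ 0.616 -0.058]
1.72 0.1 -0.113 [ 0.626 -0.044]
1.72 0.1 -0.113 [ 0.634 -0.029]
1.72 0.1 -0.113 [ 0.641 -0.013]
1.72 0.1 -0.113 [0.646 0.004]
1.72 0.1 -0.113 [0.649 0.021]
```

step_arm:
  steps: [1.5,-0.2,0,0,1.2,-0.2,0,0,1.2,0,0,0,0.86,0.05,0,-0.0565,0.86,0.05,0,-0.0565,0.86,0.05,0,-0.0565,0.86,0.05,0,-0.0565,0.86,0.05,0,-0.0565,0.86,0.05,0,-0.0565,0.86,0.05,0,-0.0565,0.86,0.05,0,-0.0565,0.86,0.05,0,-0.0565,0.86,0.05,0,-0.0565,0.86,0.05,0,-0.0565,0.86,0.05,0,-0.0565,0.86,0.05,0,-0.0565,0.86,0.05,0,-0.0565,0.86,0.05,0,-0.0565,0.86,0.05,0,-0.0565,0,0,0,0]

```text
t: 11.75
tcp_pos: [0.6053, -0.0661, 0.1109]
tool_rot: [0.001, 0.899, 0.437, 0.001]
contact_force: [-0.2, -0.3, 0.3]
grip_width: 0.0005
```

Run:
```python
from h import *
s=sense();print(s["t"],s["tcp_pos"],s["joint_pos"].round(2))
im=camera("scene")[:,:,::-1];cv2.imwrite("pics/s2.png",cv2.resize(im[90:330,130:450],(800,600),interpolation=cv2.INTER_CUBIC))
```

```text
11.75 [ 0.60526566 -0.06613569  0.11086974] [-0.2   0.12  1.84  0.    1.18 -1.1 ]
```

View pics/s2.png

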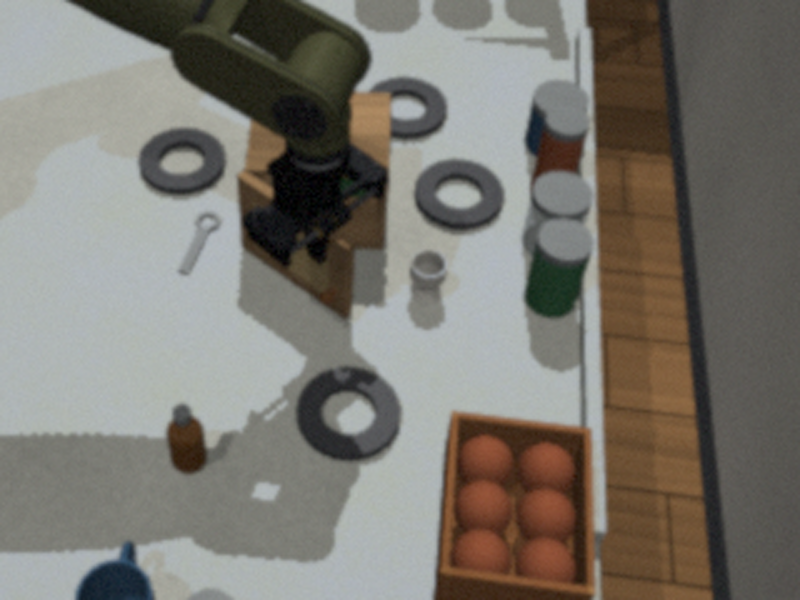

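The door is following, half shut, and the trivet is well away from its free edge. I'll finish the swing.

step_arm:
  steps: [0.86,0.05,0,-0.0565,0.86,0.05,0,-0.0565,0.86,0.05,0,-0.0565,0.86,0.05,0,-0.0565,0.86,0.05,0,-0.0565,0.86,0.05,0,-0.0565,0.86,0.05,0,-0.0565,0.86,0.05,0,-0.0565,0.7,0.05,0,-0.05,0.6,0.05,0,-0.05,0.5,0,0,-0.04,0.3,0,0,0,0,0,0,0,0,0,0,0]

```text
t: 13.2
tcp_pos: [0.642, 0.0131, 0.1097]
tool_rot: [-0.0, 0.733, 0.68, -0.0]
contact_force: [-0.2, 0.1, 0.3]
grip_width: 0.0005
```

step_arm:
  steps: [0.3,0,0,0,0.3,0,0,0,0.2,0,0,0,0,0,0,0,0,0,0,0]

```text
t: 13.7
tcp_pos: [0.6427, 0.0213, 0.1096]
tool_rot: [-0.0, 0.733, 0.68, 0.0]
contact_force: [-0.7, -0.5, 0.7]
grip_width: 0.0002
```

step_arm:
  steps: [0.2,0,0,0,0,0,0,0,0,0,0,0]

```text
t: 14.0
tcp_pos: [0.6428, 0.0232, 0.1096]
tool_rot: [-0.0, 0.733, 0.68, 0.0]
contact_force: [-0.4, -0.1, 0.1]
grip_width: 0.0001
```

step_arm:
  steps: [0.2,0,0,0,0,0,0,0,0,0,0,0]

```text
t: 14.3
tcp_pos: [0.6428, 0.0236, 0.1096]
tool_rot: [0.001, 0.733, 0.68, -0.001]
contact_force: [-0.6, -5.3, 0.7]
grip_width: 0.0005
```

The push force has risen to 5 N while the TCP has stopped moving, so the door is at its stop. I'll hold briefly, back off, rise and check.

step_arm:
  steps: [0.1,0,0,0,0,0,0,0,0,0,0,0,0,0,0,0]

```text
t: 14.7
tcp_pos: [0.6428, 0.0237, 0.1096]
tool_rot: [0.001, 0.733, 0.68, -0.002]
contact_force: [-2.2, -8.3, -0.5]
grip_width: 0.0005
```

step_arm:
  steps: [-0.5,0,0,0,-1,0,0,0,-2,0,0,0,-2,0,0,0,0,0,-3,0,0,0,-4,0,0,0,-4,0,0,0,-4,0,0,0,-4,0,-3,-3,0,0,-3,-3,0,0,-3,-3,0,0,0,0,0,0,0,0,0,0]

```text
t: 16.1
tcp_pos: [0.5422, -0.1123, 0.3]
tool_rot: [0.0, 0.734, 0.68, 0.001]
contact_force: [0.3, 0.0, 0.1]
grip_width: 0.0005
```

Run:
```python
from h import *
s=sense();print(s["t"],s["tcp_pos"],s["contact_force"])
np.save("wm.npy",camera_model("wrist"),allow_pickle=True)
a=cv2.resize(camera("scene")[90:330,130:450,::-1],(400,300),interpolation=cv2.INTER_CUBIC)
b=cv2.resize(camera("wrist")[:,:,::-1],(400,300))
t=camera("top")[60:270,130:460,::-1];c=cv2.resize(t,(400,300),interpolation=cv2.INTER_CUBIC)
cv2.imwrite("pics/end.png",np.vstack([np.hstack([a,b]),np.hstack([c,c*0])]))
```

```text
16.1 [ 0.54219589 -0.11232225  0.30004694] [0.34870727 0.02638164 0.07955585]
```

View pics/end.png

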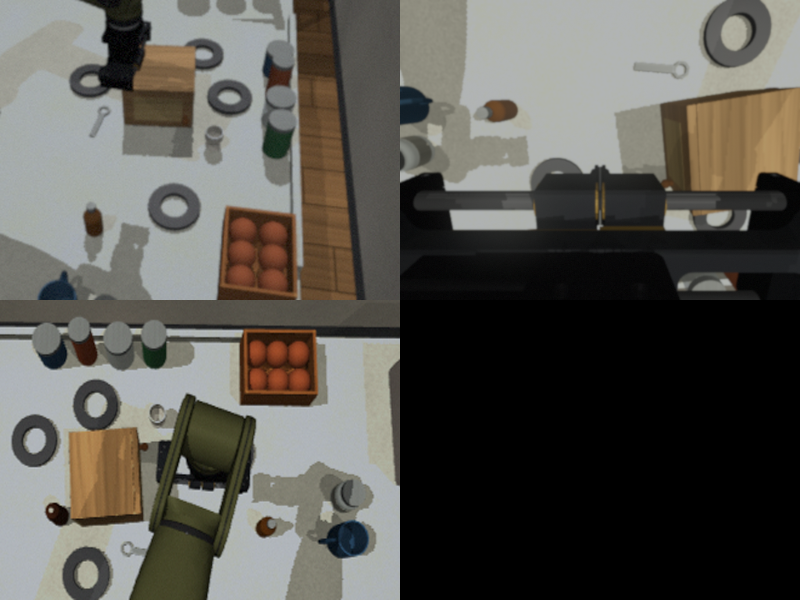

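The door is flush with the cabinet front, the trivet lies clear, the bystanders look unmoved and the robot touches nothing.

```bash
python3 -c "
from station import *
print(finish_job())"
```

```text
the job is handed in; nothing more can be done
None
```

I slid the rightmost ring about 15 cm along the ledge by its hole, then pushed the door shut with closed fingertips. I handed the job in at about 16 s; no verdict was reported.

- **Trivet:** it measured about 0.31 m from the hinge before I touched the door. The final pictures show it flat and clear of the shut door.
- **Door:** I swung it at about 0.6 rad/s and slowed near the end. The push force then rose to 8 N while the fingertips stopped moving, so the door is against its stop. The last scene and wrist views show it flush. I could not read the door angle directly.
- **Bystanders:** all six look unmoved in the final pictures, though I judged this by eye and did not measure them again. The robot was clear of everything at the end.

No check failed or disagreed.

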